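# Slide the brass template out of its tray and lay it on the marking block

## Task

With a fingertip pressed on the brass template, slide it out of the spring shoe's nip and along its wooden tray until its end hangs well over the tray's open end, then take it by that end and lay it flat between the two side cheeks of the marble marking block, pushed fully home against the end stop. Press firmly enough to carry it along but never hard, push home gently, do not drop the template on the table or floor, let go at the end, and leave the other things where they stand.

Things in the scene. Friction and masses are not known exactly. Their poses are not given: they have to be found in the camera images.
- template: flat brass template with two thin slots, 160 mm long (its x) x 60 wide (its y) x 4 thick, about 0.12 kg. Origin: centre of underside, z up. It starts flat in the tray, just below the rims, so it can be gripped across its width only where it overhangs. It slides on tray and block with friction about 0.25, less than under rubber finger pads.
- tray: fixed dark-wood tray, 200 mm long (its x) x 96 wide, origin: centre of underside. Its 64 mm wide channel has its floor 50 mm up, rims 5 mm higher along the sides and across the rear (+x; inner face at x = +90 mm). Rigid: pressing the template on it with over 40 N is too hard. The template starts along it, centred within 8 mm, nipped by a black spring shoe.
- tray_mouth (a point): open front end of the tray's channel: middle of the floor's edge, at tray x = -100 mm, z = 50 mm. It faces roughly towards the robot; the template slides out in the tray's -x direction. Axes as the tray's.
- tray_shoe (a point): inner face of the black spring shoe in the tray's left rim, near the rear (tray x = +59 to +89 mm): it pushes the template's side with about 3 N against the other rim, so sliding it out takes about 1.5 N along the tray until its rear end is past the shoe (10 to 30 mm of travel), then almost nothing. A press under about 8 N slips; 12 to 25 N carries it.
- block: fixed marble marking block, 120 mm long (its x) x 100 wide, top 50 mm above its origin (centre of underside). Two steel side cheeks, 6 mm high, at x -20 to +40 mm, leave 68 mm between them, centred on y = 0. The front (-x) is open and faces roughly towards the robot. Pushing the template on it with over 40 N is too hard.
- block_stop (a point): foot of the dark steel end stop's face at the block's rear, at block x = +48 mm, y = 0, z = 50 mm; the stop is 12 mm high. With one short end of the template against it, the template's origin is at block x = -32 mm and its other end hangs 52 mm over the block's front. Axes as the block's.
- the_hand_press: tall dark green hand press, fixed furniture left of the work and an obstacle between it and the robot's start: foot 200 mm (x) x 120 mm (y) about its origin (centre of underside), body up to 260 mm high, its lever with a black ball far higher.
- tin_black: round black tin, 66 mm across, 20 high; a bystander, origin at the centre of its underside
- spool_moss: spool of moss-green thread standing upright, 44 mm across, 58 high; a bystander, origin at the centre of its underside
- bone_folder: cream bone folder lying flat, 146 mm long (its y axis), 21 wide, 8 high; a bystander, origin at the centre of its underside
- clip: black bulldog clip with wire arms, 32 x 48 x 34 mm; a bystander, origin at the centre of its underside

How it is judged:
By the outcome, as a careful person would: the job done as asked, in the order asked, and still so for the second after the job is handed in, with the robot touching nothing.
It also fails if it takes over 61 s, if anything falls off the work surface, if the arm or the gripper's body presses on something with over 40 N, if the wrist force passes 120 N, or if a joint passes its speed limit or range.

## Robot

A 6-joint arm with a two-finger parallel gripper is mounted at the origin on a cart in front of the work surface, level with it; the furniture and walls round the work are solid. World frame = base frame: x ahead of the robot, y to its left, z up, the work surface at z = 0. Lengths are in m, angles in degrees, forces in N, time in s.
With the tool pointing down it reaches from about 0.325 to 0.775 m from the base axis. Payload 5.5 kg.
Tool frame: the origin (TCP) lies at the very end of the fingers, on their centre line; the grasp point (between the pads) lies 19 mm behind it; z points along the fingers, y is the line along which they close (so a half turn about z gives the same grasp; the last joint's range is limited). The gripper opens to 85 mm and grips with 20 to 120 N. Pads are 22 mm wide; open, the fingers measure 114 mm over their backs; the gripper's body (76 mm by 85 mm) begins 54 mm behind the grasp point. The pads swing forward as they close: fully open they stand 13 mm farther back than shut.
Start: joints at [60.693, 5.22, 70.514, -0, 104.267, -3.249], TCP at [0.264, 0.539, 0.231] pointing down, gripper open.
Joint ranges: [-164.24, 164.24], [-49.07, 125.15], [9.68, 141.18], [-86.29, 266.29], [3.28, 154.24], [-151.56, 151.56]. Speed limits (degrees/s): [147.25, 147.25, 172.46, 180, 180, 180].

## Interface

Orientations are given as a 3x3 rotation matrix whose columns are the frame's x, y, z axes.
In Python, from workcell import manip, imaging, status gives the robot as it stands (manip), with the cameras (imaging) and the readings (status).
- The arm moves only by the tool nudge_tcp, called after "Request:" by a JSON object that holds its "api" and its "payload". Schema: {"type":"object","properties":{"motion":{"type":"array","items":{"type":"object","properties":{"aperture":{"type":"number"},"d":{"type":"array","items":{"type":"number"},"minItems":3,"maxItems":3},"r":{"type":"array","items":{"type":"number"},"minItems":3,"maxItems":3}},"additionalProperties":false,"required":["aperture"]},"minItems":1,"maxItems":8},"clamp_n":{"type":"number"},"only":{"type":"string"},"quiet":{"type":"boolean"},"lines":{"type":"string"}},"required":["motion"],"additionalProperties":false}. motion is a list of rows, 1 to 8 of them, each an object with the fields aperture (the opening from 0.0 (shut) to 1.0 (fully open)), d (a list: dx, dy, dz in shares of the most that a row can go, 1 being 62.5 mm), r (a list: a rotation vector rx, ry, rz in parts of the range, where 1.0 means 120 degrees); a field left out counts as zero (the opening has to be given); each row shifts and turns the commanded pose from where the row before left it, along the tool's axes as they then stand; what a row does not reach is not made up. A row lasts 1/8 s, in which the tool goes at most 0.0625 m and 10.7 degrees, less where a joint would pass 70% of its speed; a pose out of reach is approached as far as the arm can. The fingers move at their own pace and stop on an object; clamp_n is the grip in N (left out, the last holds). Time passes only in rows, so rows that do not move let the fingers close. The tool returns the time, the measured TCP pose, the force, the opening and the grip force at its end. only (a regular expression) keeps the lines of the reply that match it, lines (a string "A,B") keeps lines A to B, and quiet returns only ok. Shift and turn numbers lie between -1 and 1, and a call with a number outside is refused. Input that does not fit is refused with a message, and nothing moves.
- status.get_obs(): the state, without advancing time (a new reading comes with each control period).
- imaging.get_image(name): name is "side" or "top"; returns the picture (480x640x3 uint8, blue, green, red); there is no depth.
- imaging.camera_info(name): a dict with "camera_matrix" (3x3 intrinsics, pixels), "k1" (the pictures are not rectified: a ray, as slopes to the right and down, at radius r is drawn at 1 + k1 r^2 times it, then the intrinsics apply), "extrinsics" (4x4, takes a point from camera to world coordinates). Camera axes: x right, y down, z forward; pixel columns grow to the right and rows downward; lengths in m; the calibration is good to about 2 mm. A picture is of the moment at which its call begins. camera_info takes no time and is no camera call.
- manip.hand_in(): hands the job in; it is judged then, once.
The state is a dict: "clock": time; "qpos": joint angles; "qvel": joint speeds; "effort": joint torques, N m; "tcp_pos": TCP position; "tcp_rot": TCP orientation; "contact_force": force on the tool from outside, world axes, zero at the start; "wrist_torque": the same for the moment, N m; "width": opening from 0.0 (shut) to 1.0 (fully open); "grasp_force": force on a finger pad.
Only numpy, scipy, OpenCV 4.12 (cv2) and the standard library are available. Lean on these libraries where they do the work, as an engineer would, in place of code of your own. Each camera call takes 0.05 s, during which the arm holds its last target. There are 200 camera calls.

## Working session

There is one attempt and no reset: what is moved stays moved. The work goes in short steps, Python scripts to look and compute and a tool call to move; the robot and the scene stay as the last step left them, time stands still between calls to the robot, and variables do not carry over. Pictures are saved under pics/ and viewed, at most 10 in all, crops included, and the job is handed in when it is done.

```bash
ls; mkdir -p pics
```

Run:
```python
from workcell import manip, imaging, status
import cv2, numpy as np
np.set_printoptions(precision=4,suppress=True)
for n in("side","top"):
    cv2.imwrite(f"pics/{n}0.png",imaging.get_image(n)); c=imaging.camera_info(n); print(n,c)
o=status.get_obs(); print(o)
```

```text
pics
workcell.py
side {'camera_matrix': array([[475.4515,   0.    , 317.7195],
       [  0.    , 475.4515, 231.7026],
       [  0.    ,   0.    ,   1.    ]]), 'k1': -0.07156788752136979, 'extrinsics': array([[ 0.9866, -0.0742,  0.1452,  0.4671],
       [-0.162 , -0.547 ,  0.8213, -0.8785],
       [ 0.0185, -0.8338, -0.5517,  0.5609],
       [ 0.    ,  0.    ,  0.    ,  1.    ]])}
top {'camera_matrix': array([[576.5217,   0.    , 327.8412],
       [  0.    , 576.5217, 245.2938],
       [  0.    ,   0.    ,   1.    ]]), 'k1': 0.01889230363077919, 'extrinsics': array([[ 0.0099, -0.9959,  0.0895,  0.4785],
       [-0.9998, -0.0113, -0.015 , -0.1308],
       [ 0.016 , -0.0893, -0.9959,  1.301 ],
       [ 0.    ,  0.    ,  0.    ,  1.    ]])}
{'clock': 0.1, 'qpos': array([ 60.6922,   5.2615,  70.5763,  -0.0001, 104.2654,  -3.2486]), 'qvel': array([-0.1061, -0.0868, -0.1766,  0.0291, -0.0612, -0.0435]), 'effort': array([  0.0023, -46.0217, -41.9219,   0.    ,   0.0106,   0.    ]), 'tcp_pos': array([0.2635, 0.5388, 0.2302]), 'tcp_rot': array([[-0.8983,  0.4393, -0.0009],
       [ 0.4393,  0.8983, -0.0016],
       [ 0.0001, -0.0018, -1.    ]]), 'contact_force': array([ 0.6395, -0.3928, -1.1178]), 'wrist_torque': array([-0.0228, -0.0218, -0.0077]), 'grasp_force': 0.0, 'width': 1.0016592894995904}
```

View pics/top0.png

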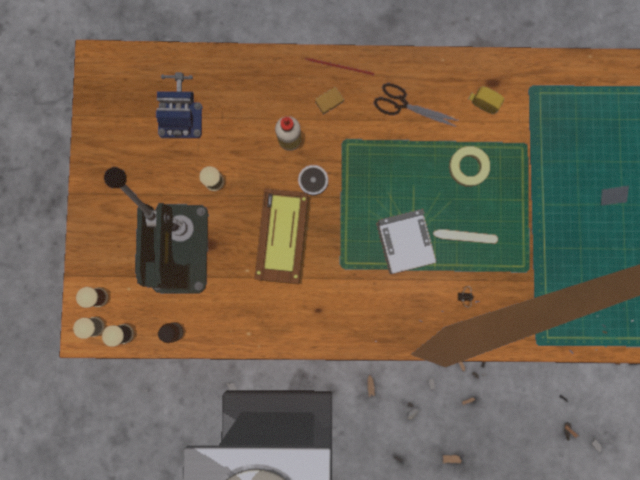

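View pics/side0.png

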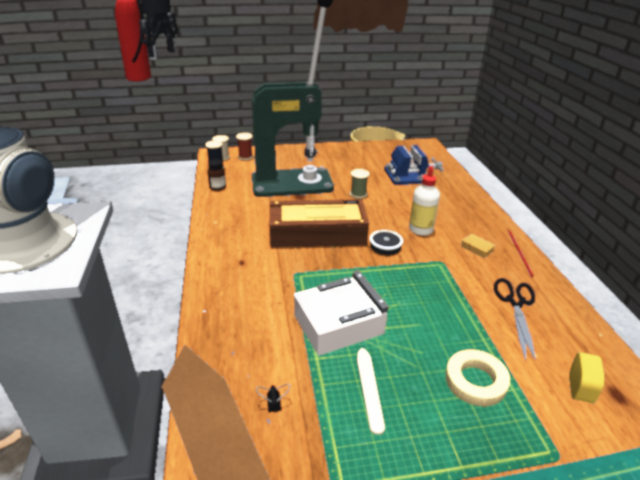

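The top view shows the press at (172,248), the tray at (283,237) with the brass template in it, the block at (407,242) with its stop at the upper end, and the bone folder to the block's right. The side view agrees. Next I'll enlarge both.

Create h.py:
```python
import numpy as np, cv2
from workcell import manip, imaging, status
np.set_printoptions(precision=4,suppress=True)
C={n:imaging.camera_info(n) for n in("side","top")}
def ray(n,u,v):
    c=C[n];K=c["camera_matrix"]
    p=cv2.undistortPoints(np.array([[[u,v]]],float),K,np.array([c["k1"],0,0,0,0.]))[0,0]
    E=c["extrinsics"]; return E[:3,3],E[:3,:3]@np.array([p[0],p[1],1])
def pt(n,u,v,z):
    o,d=ray(n,u,v); return o+d*(z-o[2])/d[2]
def px(n,P):
    c=C[n];Ei=np.linalg.inv(c["extrinsics"]);P=np.atleast_2d(np.array(P,float))
    q=P@Ei[:3,:3].T+Ei[:3,3]; return cv2.projectPoints(q,np.zeros(3),np.zeros(3),c["camera_matrix"],np.array([c["k1"],0,0,0,0.]))[0][:,0]
def tri(a,b):
    o1,d1=ray("side",*a);o2,d2=ray("top",*b)
    s=np.linalg.lstsq(np.c_[d1,-d2],o2-o1,rcond=None)[0]
    p,q=o1+s[0]*d1,o2+s[1]*d2; return (p+q)/2,np.linalg.norm(p-q)
def crop(src,dst,x,y,w,h,k,grid=20):
    im=cv2.resize(cv2.imread(src)[y:y+h,x:x+w],None,fx=k,fy=k,interpolation=cv2.INTER_CUBIC)
    for i in range(0,w):
        if (x+i)%grid==0: cv2.putText(im,str(x+i),(i*k,10),0,.35,(255,255,255),1); cv2.line(im,(i*k,12),(i*k,18),(255,255,255),1)
    for j in range(0,h):
        if (y+j)%grid==0: cv2.putText(im,str(y+j),(0,j*k+4),0,.35,(255,255,255),1)
    cv2.imwrite(dst,im)
```

Run:
```python
from h import *
crop("pics/top0.png","pics/top0c.png",245,180,200,110,4,10)
crop("pics/side0.png","pics/side0c.png",245,190,160,170,3,10)
```

```text
(no output)
```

View pics/top0c.png

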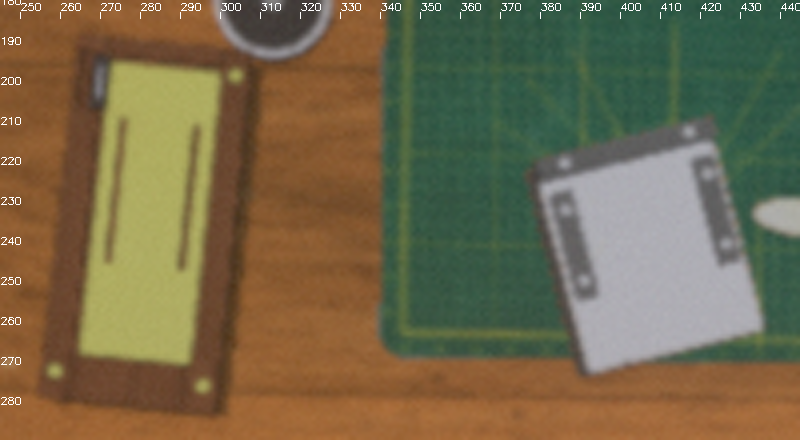

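View pics/side0c.png

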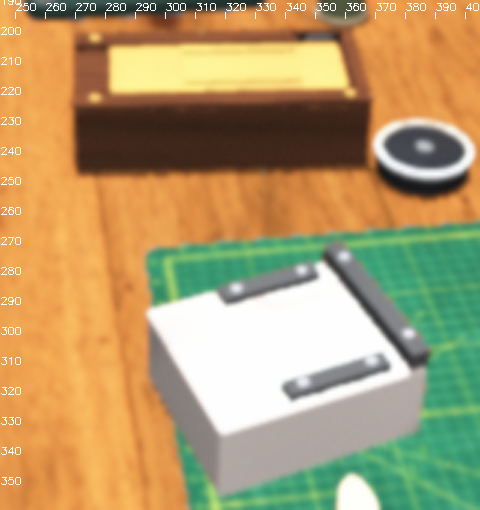

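The top crop puts the template corners at about (110,61), (221,70), (190,364) and (79,354). The block's front corners are at (588,375) and (764,328), with the stop along (530,165)–(713,118). I'll fit the poses from both cameras.

Run:
```python
from h import *
from scipy.optimize import least_squares
T=lambda x,y:(245+x/4,180+y/4); S=lambda x,y:(245+x/3,190+y/3)
def fit(obs,x0):
    def w(p,q):
        c,s=np.cos(p[2]),np.sin(p[2]); return [p[0]+c*q[0]-s*q[1],p[1]+s*q[0]+c*q[1],q[2]]
    f=lambda p:np.ravel([px(n,w(p,q))[0]-np.array(u) for n,q,u in obs])
    r=least_squares(f,x0); print(r.x[:2],np.degrees(r.x[2]),"res",r.fun.round(1)); return r.x
h=.054
tm=[("top",(.08,.03,h),T(110,61)),("top",(.08,-.03,h),T(221,70)),("top",(-.08,-.03,h),T(190,364)),("top",(-.08,.03,h),T(79,354))]
ts=[("side",(-.08,.03,h),S(108,46)),("side",(-.08,-.03,h),S(107,94)),("side",(.08,-.03,h),S(348,90)),("side",(.08,.03,h),S(340,42))]
print("template");fit(tm,[.5,0,0]);fit(ts,[.5,0,0]);fit(tm+ts,[.5,0,0])
print("tray")
t=.055
tt=[("top",(.1,.048,t),T(80,42)),("top",(-.1,-.048,t),T(220,412)),("top",(-.1,.048,t),T(40,396))]
tS=[("side",(-.1,-.048,t),S(76,104)),("side",(.1,-.048,t),S(370,100)),("side",(-.1,.048,t),S(76,32)),("side",(-.1,-.048,0),S(78,173)),("side",(.1,-.048,0),S(366,167))]
fit(tt,[.5,0,0]);fit(tS,[.5,0,0]);fit(tt+tS,[.5,0,0])
print("block")
b=.05
bt=[("top",(-.06,.05,b),T(588,375)),("top",(-.06,-.05,b),T(764,328)),("top",(.06,.05,.062),T(530,163)),("top",(.06,-.05,.062),T(713,117)),
("top",(-.02,.034,.056),T(597,296)),("top",(.04,.034,.056),T(573,191)),("top",(.04,-.034,.056),T(691,160)),("top",(-.02,-.034,.056),T(719,266))]
bs=[("side",(-.06,.05,b),S(148,314)),("side",(-.06,-.05,b),S(219,436)),("side",(-.06,-.05,0),S(222,496))]
fit(bt,[.5,-.27,.2]);fit(bs,[.5,-.27,.2]);fit(bt+bs,[.5,-.27,.2])
print("ball",tri((325,2),(115,178)))
print("press body top",tri((256,88),(148,235)))
for u,v in((208,205),(208,292),(137,285),(137,205)):print("foot",pt("top",u,v,.02))
for u,v in((158,205),(138,285),(188,285)):print("body",pt("top",u,v,.26))
print("tin",pt("top",313,180,.02))
```

```text
template
[ 0.6165 -0.0508] -4.932295671222846 res [ 0.1  0.  -0.3  0.5  0.  -0.2  0.1 -0.3]
[ 0.6175 -0.0542] -6.352089673609805 res [ 0.6  0.3  0.6 -0.5 -0.2 -0.1 -1.1  0.8]
[ 0.6173 -0.0517] -5.371373045369407 res [ 0.8 -0.3  0.4  0.3  0.2 -0.4  0.3 -0.8  0.1  0.   0.6 -0.8 -0.4 -1.2
 -1.8 -0.1]
tray
[ 0.6097 -0.0502] -4.599386267297456 res [-0.3 -1.9 -0.1  0.9  0.4  0.9]
[ 0.6138 -0.0504] -5.79799993506487 res [-1.2  0.1  1.5 -0.4 -0.2 -0.2 -0.9 -0.1  0.8 -0.1]
[ 0.6121 -0.0504] -4.793775966788803 res [-0.  -3.  -0.2 -0.1  0.4 -0.3 -1.7  0.6  1.  -0.8 -1.4  0.3 -1.3  0.4
  0.2 -0.6]
block
[ 0.6007 -0.3223] 15.017718854484755 res [-0.1  0.3  0.2  0.6  0.8 -0.5 -0.5 -0.3  0.4  0.2 -0.8 -0.1 -0.2 -0.1
  0.1 -0. ]
[ 0.6044 -0.3249] 14.667371483036312 res [-0.4 -1.5  1.  -1.  -0.7  2.2]
[ 0.6021 -0.3229] 15.750671498872684 res [ 0.6 -0.1  0.8 -0.4  0.8 -0.8 -0.7 -1.2  0.8 -0.2 -0.7 -0.5 -0.2 -0.8
  0.4 -0.9 -2.3 -1.6  0.1 -1.5 -1.5  1.6]
ball (array([0.6583, 0.1831, 0.4227]), np.float64(0.002156062060007881))
press body top (array([0.5477, 0.1802, 0.25  ]), np.float64(0.08029121735219463))
foot [0.681  0.1187 0.02  ]
foot [0.4872 0.1132 0.02  ]
foot [0.5011 0.2691 0.02  ]
foot [0.6789 0.2761 0.02  ]
body [0.6419 0.1622 0.26  ]
body [0.4969 0.1924 0.26  ]
body [0.4977 0.1036 0.26  ]
tin [ 0.7409 -0.1152  0.02  ]
```

Both cameras agree:
- **Template:** centre about (0.617, -0.051), yaw about -5°.
- **Block:** centre about (0.601, -0.3225), yaw about 15°.
- **Press:** its front is at x ≈ 0.49, so I'll swing past in front of it at x ≤ 0.36.

Then I'll turn the tool so its x axis points forward.

The manual's scale: shifts go in shares of 62.5 mm and turns go in shares of 120 degrees. Converting my numbers, -0.0423 m is -0.6768, -0.0326 m is -0.5216.

Request:
{"api": "nudge_tcp", "payload": {"motion": [{"aperture":0, "d":[-0.5216, -0.6768, 0]}, {"aperture":0, "d":[-0.5216, -0.6768, 0]}, {"aperture":0, "d":[-0.5216, -0.6768, 0]}, {"aperture":0, "d":[-0.5216, -0.6768, 0]}, {"aperture":0, "d":[-0.5216, -0.6768, 0]}, {"aperture":0, "d":[-0.5216, -0.6768, 0]}, {"aperture":0, "d":[-0.5216, -0.6768, 0]}, {"aperture":0, "d":[-0.5216, -0.6768, 0]}], "clamp_n": 60}}

```text
clock: 1.1
tcp_pos: [0.3491, 0.1188, 0.231]
tcp_rot: [[-0.899, 0.439, 0.0], [0.439, 0.899, -0.0], [-0.0, -0.0, -1.0]]
contact_force: [0.1, 1.4, -0.3]
width: 0.004
grasp_force: 0.0
```

Request:
{"api": "nudge_tcp", "payload": {"motion": [{"aperture":0, "r":[0, 0, 0.0833]}, {"aperture":0, "r":[0, 0, 0.0833]}, {"aperture":0, "r":[0, 0, 0.0833]}, {"aperture":0, "r":[0, 0, 0.0833]}, {"aperture":0, "r":[0, 0, 0.0833]}, {"aperture":0, "r":[0, 0, 0.0833]}, {"aperture":0, "r":[0, 0, 0.0833]}, {"aperture":0, "r":[0, 0, 0.0833]}]}}

```text
clock: 2.1
tcp_pos: [0.349, 0.1204, 0.2309]
tcp_rot: [[0.282, 0.959, -0.001], [0.959, -0.282, -0.0], [-0.0, -0.001, -1.0]]
contact_force: [-0.5, -0.5, 0.2]
width: 0.002
grasp_force: 0.0
```

Request:
{"api": "nudge_tcp", "payload": {"motion": [{"aperture":0, "r":[0, 0, 0.0833]}, {"aperture":0, "r":[0, 0, 0.0833]}, {"aperture":0, "r":[0, 0, 0.0833]}, {"aperture":0, "r":[0, 0, 0.0833]}, {"aperture":0, "r":[0, 0, 0.0833]}, {"aperture":0, "r":[0, 0, 0.0833]}, {"aperture":0, "r":[0, 0, 0.0833]}, {"aperture":0, "r":[0, 0, 0.075]}]}}

```text
clock: 3.1
tcp_pos: [0.349, 0.1204, 0.2309]
tcp_rot: [[0.996, -0.094, -0.001], [-0.094, -0.996, -0.0], [-0.001, 0.0, -1.0]]
contact_force: [-0.0, 1.1, -0.6]
width: 0.005
grasp_force: 0.0
```

Converted, 0.043 m is 0.688, 0.004 m is 0.064.

Request:
{"api": "nudge_tcp", "payload": {"motion": [{"aperture":0, "d":[0.064, 0.688, 0]}, {"aperture":0, "d":[0.064, 0.688, 0]}, {"aperture":0, "d":[0.064, 0.688, 0]}, {"aperture":0, "d":[0.064, 0.688, 0]}]}}

```text
clock: 3.6
tcp_pos: [0.3497, -0.0536, 0.231]
tcp_rot: [[0.996, -0.088, -0.0], [-0.088, -0.996, 0.0], [-0.0, -0.0, -1.0]]
contact_force: [0.0, 0.3, -1.0]
width: -0.001
grasp_force: 0.0
```

Request:
{"api": "nudge_tcp", "payload": {"motion": [{"aperture":0, "d":[0.7392, -0.0704, 0.416]}, {"aperture":0, "d":[0.7392, -0.0704, 0.416]}, {"aperture":0, "d":[0.7392, -0.0704, 0.416]}, {"aperture":0, "d":[0.7392, -0.0704, 0.416]}, {"aperture":0, "d":[0.7392, -0.0704, 0.416]}, {"aperture":0, "d":[0.7392, -0.0704, 0.416]}, {"aperture":0}, {"aperture":0}]}}

```text
clock: 4.6
tcp_pos: [0.628, -0.0504, 0.0749]
tcp_rot: [[0.996, -0.088, -0.001], [-0.088, -0.996, 0.0], [-0.001, 0.0, -1.0]]
contact_force: [-0.1, -0.2, 0.6]
width: -0.003
grasp_force: 0.0
```

Converted, 0.01 m is 0.16, 0.007 m is 0.112.

Request:
{"api": "nudge_tcp", "payload": {"motion": [{"aperture":0, "d":[0, 0, 0.16]}, {"aperture":0, "d":[0, 0, 0.112]}, {"aperture":0, "d":[0, 0, 0.032]}, {"aperture":0}]}}

```text
clock: 5.1
tcp_pos: [0.6282, -0.0504, 0.0565]
tcp_rot: [[0.996, -0.088, 0.0], [-0.088, -0.996, -0.0], [0.0, -0.0, -1.0]]
contact_force: [0.1, -0.8, -0.6]
width: -0.002
grasp_force: 0.0
```

Request:
{"api": "nudge_tcp", "payload": {"motion": [{"aperture":0, "d":[0, 0, 0.016]}, {"aperture":0}]}}

```text
clock: 5.35
tcp_pos: [0.6285, -0.0505, 0.0554]
tcp_rot: [[0.996, -0.088, 0.0], [-0.088, -0.996, -0.0], [0.0, 0.0, -1.0]]
contact_force: [-0.2, -0.6, 0.1]
width: -0.001
grasp_force: 0.0
```

Request:
{"api": "nudge_tcp", "payload": {"motion": [{"aperture":0, "d":[0, 0, 0.016]}, {"aperture":0}]}}

```text
clock: 5.6
tcp_pos: [0.6284, -0.0504, 0.0541]
tcp_rot: [[0.996, -0.088, -0.0], [-0.088, -0.996, -0.0], [-0.0, 0.0, -1.0]]
contact_force: [-0.1, -0.4, 0.2]
width: 0.001
grasp_force: 0.0
```

Request:
{"api": "nudge_tcp", "payload": {"motion": [{"aperture":0, "d":[0, 0, 0.0096]}, {"aperture":0}]}}

```text
clock: 5.85
tcp_pos: [0.6285, -0.0504, 0.0541]
tcp_rot: [[0.996, -0.088, 0.0], [-0.088, -0.996, -0.0], [0.0, 0.0, -1.0]]
contact_force: [-1.2, 0.3, 1.8]
width: 0.003
grasp_force: 1.3
```

Request:
{"api": "nudge_tcp", "payload": {"motion": [{"aperture":0, "d":[0, 0, 0.008]}, {"aperture":0}]}}

```text
clock: 6.1
tcp_pos: [0.6286, -0.0504, 0.0541]
tcp_rot: [[0.996, -0.088, 0.001], [-0.088, -0.996, -0.0], [0.001, 0.0, -1.0]]
contact_force: [-2.5, -0.1, 4.9]
width: 0.002
grasp_force: 2.6
```

Converted, 0.001 m is 0.016.

Request:
{"api": "nudge_tcp", "payload": {"motion": [{"aperture":0, "d":[0, 0, 0.016]}, {"aperture":0}]}}

```text
clock: 6.35
tcp_pos: [0.6289, -0.0505, 0.0541]
tcp_rot: [[0.996, -0.088, 0.002], [-0.088, -0.996, -0.0], [0.002, 0.0, -1.0]]
contact_force: [-2.4, -0.4, 8.5]
width: 0.001
grasp_force: 4.2
```

Request:
{"api": "nudge_tcp", "payload": {"motion": [{"aperture":0, "d":[0, 0, 0.0128]}, {"aperture":0}]}}

```text
clock: 6.6
tcp_pos: [0.6292, -0.0505, 0.0541]
tcp_rot: [[0.996, -0.088, 0.003], [-0.088, -0.996, -0.0], [0.003, 0.0, -1.0]]
contact_force: [-3.6, 1.1, 10.5]
width: -0.005
grasp_force: 5.4
```

Converted, 0.001 m is 0.016, 0.0008 m is 0.0128.

Request:
{"api": "nudge_tcp", "payload": {"motion": [{"aperture":0, "d":[0, 0, 0.016]}, {"aperture":0, "d":[0, 0, 0.0128]}, {"aperture":0}]}}

```text
clock: 6.98
tcp_pos: [0.6299, -0.0506, 0.054]
tcp_rot: [[0.996, -0.088, 0.005], [-0.088, -0.996, -0.001], [0.005, 0.0, -1.0]]
contact_force: [-5.9, 0.2, 17.3]
width: 0.002
grasp_force: 8.2
```

Request:
{"api": "nudge_tcp", "payload": {"motion": [{"aperture":0, "d":[-0.08, 0, 0]}, {"aperture":0, "d":[-0.08, 0, 0]}, {"aperture":0}]}}

```text
clock: 7.35
tcp_pos: [0.6214, -0.0498, 0.054]
tcp_rot: [[0.996, -0.088, 0.009], [-0.088, -0.996, -0.001], [0.009, 0.0, -1.0]]
contact_force: [2.3, 0.8, 13.2]
width: 0.0
grasp_force: 6.4
```

Converted, -0.007 m is -0.112, -0.005 m is -0.08.

Request:
{"api": "nudge_tcp", "payload": {"motion": [{"aperture":0, "d":[-0.08, 0, 0.0128]}, {"aperture":0, "d":[-0.112, 0, 0]}, {"aperture":0, "d":[-0.112, 0, 0]}, {"aperture":0}]}}

```text
clock: 7.85
tcp_pos: [0.6028, -0.0482, 0.054]
tcp_rot: [[0.996, -0.088, 0.011], [-0.088, -0.996, -0.001], [0.011, 0.0, -1.0]]
contact_force: [1.7, 0.4, 15.2]
width: 0.005
grasp_force: 7.8
```

Run:
```python
from h import *
cv2.imwrite("pics/s1.png",imaging.get_image("side"));crop("pics/s1.png","pics/s1c.png",245,150,160,120,4,10)
```

```text
(no output)
```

View pics/s1c.png

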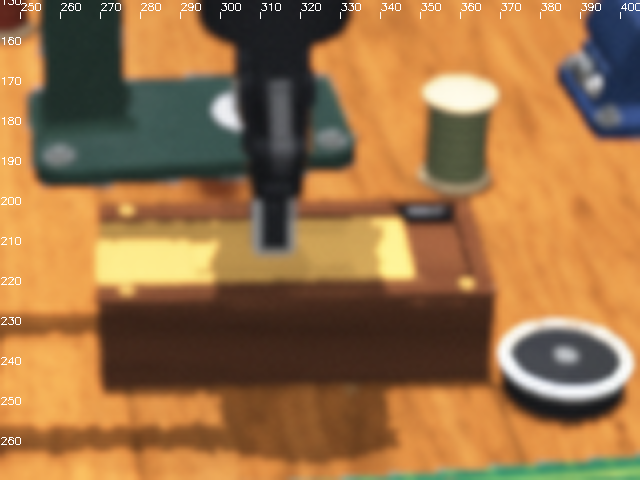

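The template moves with the finger. Its front is at the mouth (px 269,215) and its rear, at px 348, is about at the shoe. I'll slide it about 60 mm further.

Converted, -0.008 m is -0.128, -0.007 m is -0.112.

Request:
{"api": "nudge_tcp", "payload": {"motion": [{"aperture":0, "d":[-0.112, 0, 0.0032]}, {"aperture":0, "d":[-0.128, 0, 0]}, {"aperture":0, "d":[-0.128, 0, 0]}, {"aperture":0, "d":[-0.112, 0, 0]}, {"aperture":0}]}}

```text
clock: 8.52
tcp_pos: [0.5729, -0.0455, 0.054]
tcp_rot: [[0.996, -0.088, 0.011], [-0.088, -0.996, -0.001], [0.011, 0.0, -1.0]]
contact_force: [0.3, -0.1, 16.8]
width: -0.0
grasp_force: 8.7
```

Converted, -0.008 m is -0.128, -0.007 m is -0.112.

Request:
{"api": "nudge_tcp", "payload": {"motion": [{"aperture":0, "d":[-0.112, 0, 0]}, {"aperture":0, "d":[-0.128, 0, 0]}, {"aperture":0, "d":[-0.128, 0, 0]}, {"aperture":0, "d":[-0.112, 0, 0]}, {"aperture":0}, {"aperture":0}]}}

```text
clock: 9.28
tcp_pos: [0.5432, -0.0429, 0.054]
tcp_rot: [[0.996, -0.088, 0.01], [-0.088, -0.996, -0.001], [0.01, 0.0, -1.0]]
contact_force: [-1.0, 0.9, 18.8]
width: 0.0
grasp_force: 9.1
```

Request:
{"api": "nudge_tcp", "payload": {"motion": [{"aperture":0, "d":[0, 0, -0.08]}, {"aperture":0, "d":[0, 0, -0.32]}, {"aperture":0, "d":[0, 0, -0.48]}, {"aperture":0, "d":[0, 0, -0.64]}, {"aperture":0, "d":[-0.8, 0, -0.32]}, {"aperture":0, "d":[-0.96, 0, 0]}, {"aperture":0}]}}

```text
clock: 10.15
tcp_pos: [0.4273, -0.0325, 0.1644]
tcp_rot: [[0.996, -0.088, 0.001], [-0.088, -0.996, -0.0], [0.001, 0.0, -1.0]]
contact_force: [0.9, 0.3, -0.3]
width: 0.002
grasp_force: 0.0
```

Run:
```python
from h import *
for n in("side","top"): cv2.imwrite(f"pics/{n}2.png",imaging.get_image(n))
crop("pics/top2.png","pics/top2c.png",245,180,80,140,4,10);crop("pics/side2.png","pics/side2c.png",215,180,170,80,4,10)
a=cv2.imread("pics/top2c.png");b=cv2.imread("pics/side2c.png")[:, :480]
c=np.zeros((560,800,3),np.uint8);c[:,:320]=a;c[:320,320:]=b;cv2.imwrite("pics/c2.png",c)
```

```text
(no output)
```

View pics/c2.png

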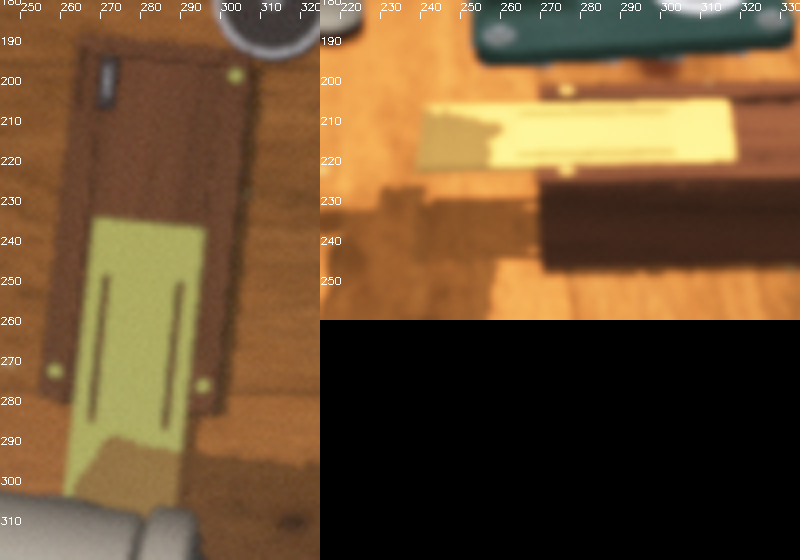

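The rear edge is now at top-crop (94,217)–(205,229), and the front overhangs to side-crop x ≈ 420. I'll refit the pose.

Run:
```python
from h import *
from scipy.optimize import least_squares
T=lambda x,y:(245+x/4,180+y/4); S=lambda x,y:(215+(x-320)/4,180+y/4)
h=.054
def w(p,q):
    c,s=np.cos(p[2]),np.sin(p[2]); return [p[0]+c*q[0]-s*q[1],p[1]+s*q[0]+c*q[1],q[2]]
def fit(obs):
    f=lambda p:np.ravel([px(n,w(p,q))[0]-np.array(u) for n,q,u in obs])
    r=least_squares(f,[.53,-.04,-.09]); print(r.x[:2],np.degrees(r.x[2]),r.fun.round(1)); return r.x
t=[("top",(.08,.03,h),T(94,217)),("top",(.08,-.03,h),T(205,229))]
s=[("side",(-.08,.03,h),S(424,103)),("side",(-.08,-.03,h),S(417,171)),("side",(.08,-.03,h),S(737,160)),("side",(.08,.03,h),S(729,98))]
fit(t);fit(s);fit(t+s)
print(pt("top",*T(66,490),h),pt("top",*T(178,490),h))
```

```text
[ 0.5306 -0.0429] -5.538116913993708 [ 0.1  0.  -0.1 -0. ]
[ 0.5338 -0.045 ] -4.920432665180788 [-0.1  0.8 -0.1 -0.9  0.2 -0.2 -0.1  0.3]
[ 0.5328 -0.0444] -4.8536950311524825 [ 0.4 -0.9  0.1 -1.2 -0.6  0.7 -0.5 -1.  -0.3 -0.3 -0.6  0.1]
[ 0.4656 -0.0083  0.054 ] [ 0.4661 -0.0684  0.054 ]
```

Converted, 0.023 m is 0.368, 0.02 m is 0.32.

Request:
{"api": "nudge_tcp", "payload": {"motion": [{"aperture":1, "d":[0.368, 0.016, 0]}, {"aperture":1, "d":[0.368, 0.016, 0]}, {"aperture":1, "d":[0, 0, 0.32]}, {"aperture":1, "d":[0, 0, 0.32]}, {"aperture":1, "d":[0, 0, 0.32]}, {"aperture":1}, {"aperture":1}]}}

```text
clock: 11.12
tcp_pos: [0.4758, -0.0389, 0.104]
tcp_rot: [[0.996, -0.088, 0.001], [-0.088, -0.996, -0.0], [0.001, 0.0, -1.0]]
contact_force: [-0.1, -0.1, 0.4]
width: 0.996
grasp_force: 0.0
```

Request:
{"api": "nudge_tcp", "payload": {"motion": [{"aperture":1, "d":[0, 0, 0.48]}, {"aperture":1, "d":[0, 0, 0.48]}, {"aperture":1, "d":[0, 0, 0.224]}, {"aperture":1}]}}

```text
clock: 11.62
tcp_pos: [0.4757, -0.0389, 0.0295]
tcp_rot: [[0.996, -0.088, -0.001], [-0.088, -0.996, 0.0], [-0.001, -0.0, -1.0]]
contact_force: [0.7, 1.0, 0.6]
width: 1.0
grasp_force: 0.0
```

Request:
{"api": "nudge_tcp", "payload": {"motion": [{"aperture":0}, {"aperture":0}, {"aperture":0}, {"aperture":0}, {"aperture":0}], "clamp_n": 50}}

```text
clock: 12.25
tcp_pos: [0.4768, -0.0389, 0.0306]
tcp_rot: [[0.996, -0.088, 0.003], [-0.088, -0.996, -0.0], [0.003, -0.0, -1.0]]
contact_force: [1.4, 0.7, 5.5]
width: 0.682
grasp_force: 52.9
```

Converted, -0.02 m is -0.32, -0.012 m is -0.192.

Request:
{"api": "nudge_tcp", "payload": {"motion": [{"aperture":0, "d":[0, 0, -0.048]}, {"aperture":0, "d":[0, 0, -0.08]}, {"aperture":0, "d":[0, 0, -0.192]}, {"aperture":0, "d":[0, 0, -0.32]}, {"aperture":0, "d":[0, 0, -0.32]}, {"aperture":0}]}}

```text
clock: 13.0
tcp_pos: [0.4771, -0.0392, 0.0921]
tcp_rot: [[0.996, -0.088, 0.004], [-0.088, -0.996, -0.001], [0.004, 0.0, -1.0]]
contact_force: [0.0, -0.4, -1.0]
width: 0.686
grasp_force: 53.6
```

Run:
```python
from h import *
cv2.imwrite("pics/s3.png",imaging.get_image("side"));crop("pics/s3.png","pics/s3c.png",215,130,180,120,4,10)
```

```text
(no output)
```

View pics/s3c.png

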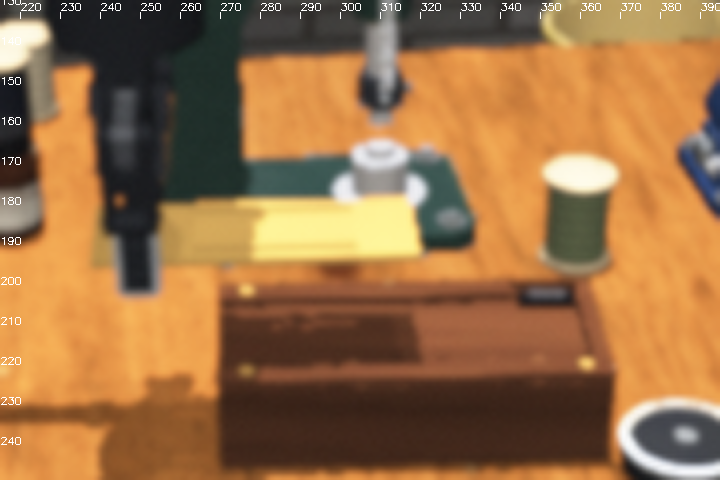

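The template is held level; its near edge runs from (93,266) to (422,256). Now I'll turn it 20° and carry it across above the block.

Converted, -0.01 m is -0.16, -5.2 degrees / 120 = -0.0433.

Request:
{"api": "nudge_tcp", "payload": {"motion": [{"aperture":0, "d":[0, 0, -0.16], "r":[0, 0, -0.0417]}, {"aperture":0, "r":[0, 0, -0.0417]}, {"aperture":0, "r":[0, 0, -0.0417]}, {"aperture":0, "r":[0, 0, -0.0433]}]}}

```text
clock: 13.55
tcp_pos: [0.4752, -0.0389, 0.0983]
tcp_rot: [[0.965, 0.264, -0.002], [0.264, -0.965, 0.0], [-0.002, -0.001, -1.0]]
contact_force: [0.1, 0.2, 0.1]
width: 0.682
grasp_force: 53.6
```

Request:
{"api": "nudge_tcp", "payload": {"motion": [{"aperture":0, "d":[-0.048, 0.256, 0]}, {"aperture":0, "d":[-0.096, 0.512, 0]}, {"aperture":0, "d":[-0.144, 0.768, 0]}, {"aperture":0, "d":[-0.16, 0.88, 0]}, {"aperture":0, "d":[-0.16, 0.88, 0]}, {"aperture":0, "d":[-0.144, 0.8, 0]}, {"aperture":0, "d":[-0.096, 0.544, 0]}, {"aperture":0, "d":[-0.048, 0.256, 0]}]}}

```text
clock: 14.55
tcp_pos: [0.5007, -0.3514, 0.0984]
tcp_rot: [[0.966, 0.257, -0.002], [0.257, -0.966, 0.001], [-0.001, -0.001, -1.0]]
contact_force: [0.4, 0.3, -1.6]
width: 0.682
grasp_force: 53.7
```

Request:
{"api": "nudge_tcp", "payload": {"motion": [{"aperture":0}, {"aperture":0}]}}

```text
clock: 14.8
tcp_pos: [0.5017, -0.3479, 0.0994]
tcp_rot: [[0.965, 0.262, -0.0], [0.262, -0.965, 0.001], [-0.0, -0.001, -1.0]]
contact_force: [0.1, -1.3, -0.5]
width: 0.683
grasp_force: 53.7
```

Run:
```python
from h import *
for n in("side","top"): cv2.imwrite(f"pics/{n}4.png",imaging.get_image(n))
a=cv2.imread("pics/top4.png")[180:320,365:465];b=cv2.imread("pics/side4.png")[220:360,250:410]
f=lambda i,k:cv2.resize(i,None,fx=k,fy=k,interpolation=cv2.INTER_CUBIC)
a=f(a,3);b=f(b,3);cv2.imwrite("pics/c4.png",np.hstack([a,b]))
```

```text
(no output)
```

View pics/c4.png

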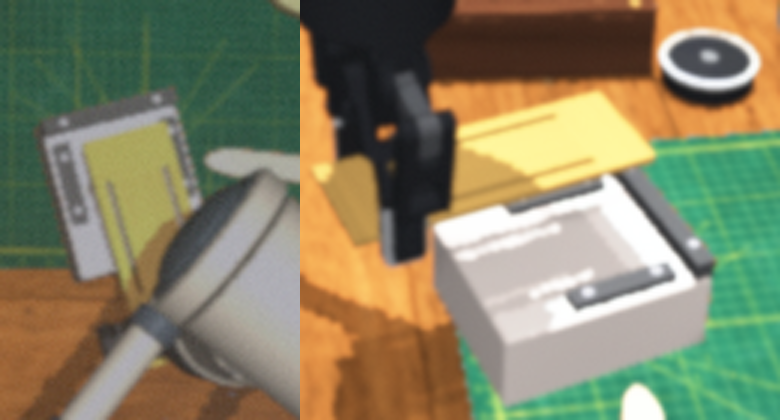

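The template hovers over the block, with its far corners at top-crop (86,148)/(163,124) and side-crop (600,92)/(657,157). I'll check their alignment in the block frame.

Run:
```python
from h import *
a=np.radians(15.1);R=np.array([[np.cos(a),np.sin(a)],[-np.sin(a),np.cos(a)]])
B=lambda p:R@(p[:2]-np.array([.6010,-.3225]))*1000
T=lambda x,y:(365+x/3,180+y/3); S=lambda x,y:(250+(x-300)/3,220+y/3)
z=.1228
for p in((86,148),(163,124)):print(B(pt("top",*T(*p),z)))
print("left edge",B(pt("top",*T(122,290),z)))
for p in((600,92),(657,157)):print(B(pt("side",*S(*p),z)))
print(tri(S(600,92),T(86,148)),tri(S(657,157),T(163,124)))
print("tcp",B(status.get_obs()["tcp_pos"]))
```

```text
[27.3507 32.6417]
[ 30.1732 -23.0661]
left edge [-72.8736  34.2606]
[31.6708 28.5005]
[ 32.1237 -31.4692]
(array([ 0.6219, -0.2846,  0.1211]), np.float64(0.00558774762563341)) (array([ 0.6395, -0.3384,  0.1177]), np.float64(0.005333337533604146))
tcp [-102.1799    1.4545]
```

Converted, 0.02 m is 0.32, 0.012 m is 0.192.

Request:
{"api": "nudge_tcp", "payload": {"motion": [{"aperture":0, "d":[0, 0.032, 0.32]}, {"aperture":0, "d":[0, 0, 0.32]}, {"aperture":0, "d":[0, 0, 0.192]}, {"aperture":0, "d":[0, 0, 0.096]}, {"aperture":0, "d":[0, 0, 0.064]}, {"aperture":0}]}}

```text
clock: 15.65
tcp_pos: [0.5024, -0.351, 0.0377]
tcp_rot: [[0.965, 0.261, 0.0], [0.261, -0.965, -0.0], [0.0, 0.0, -1.0]]
contact_force: [0.2, -0.2, -1.7]
width: 0.681
grasp_force: 53.7
```

Request:
{"api": "nudge_tcp", "payload": {"motion": [{"aperture":0, "d":[0, 0, 0.032]}, {"aperture":0, "d":[0, 0, 0.016]}, {"aperture":0}]}}

```text
clock: 16.02
tcp_pos: [0.5023, -0.3509, 0.0347]
tcp_rot: [[0.965, 0.261, 0.0], [0.261, -0.965, -0.0], [0.0, 0.0, -1.0]]
contact_force: [0.7, -0.7, -0.6]
width: 0.688
grasp_force: 53.7
```

Converted, 0.002 m is 0.032, 0.001 m is 0.016.

Request:
{"api": "nudge_tcp", "payload": {"motion": [{"aperture":0, "d":[0, 0, 0.032]}, {"aperture":0, "d":[0, 0, 0.016]}, {"aperture":0}]}}

```text
clock: 16.4
tcp_pos: [0.5024, -0.3509, 0.0318]
tcp_rot: [[0.965, 0.261, 0.0], [0.261, -0.965, -0.0], [0.0, 0.0, -1.0]]
contact_force: [-0.2, -0.1, 0.2]
width: 0.68
grasp_force: 53.8
```

Request:
{"api": "nudge_tcp", "payload": {"motion": [{"aperture":0, "d":[0, 0, 0.016]}, {"aperture":0}]}}

```text
clock: 16.65
tcp_pos: [0.5025, -0.351, 0.0311]
tcp_rot: [[0.965, 0.261, 0.001], [0.261, -0.965, -0.0], [0.001, 0.001, -1.0]]
contact_force: [-1.2, 0.3, 2.6]
width: 0.685
grasp_force: 54.0
```

It touches down at the expected height, between the cheeks. Now I'll push forward gently.

Converted, 0.003 m is 0.048.

Request:
{"api": "nudge_tcp", "payload": {"motion": [{"aperture":0, "d":[0.048, 0, 0]}, {"aperture":0, "d":[0.048, 0, 0]}, {"aperture":0, "d":[0.048, 0, 0]}, {"aperture":0}]}}

```text
clock: 17.15
tcp_pos: [0.5117, -0.3485, 0.0311]
tcp_rot: [[0.965, 0.262, 0.001], [0.262, -0.965, -0.0], [0.001, 0.001, -1.0]]
contact_force: [0.9, -0.6, 4.9]
width: 0.685
grasp_force: 54.1
```

Request:
{"api": "nudge_tcp", "payload": {"motion": [{"aperture":0, "d":[0.024, 0, 0]}, {"aperture":0, "d":[0.024, 0, 0]}, {"aperture":0}]}}

```text
clock: 17.52
tcp_pos: [0.514, -0.3479, 0.031]
tcp_rot: [[0.965, 0.261, 0.0], [0.261, -0.965, -0.0], [0.0, 0.001, -1.0]]
contact_force: [-0.2, 0.6, 5.8]
width: 0.681
grasp_force: 54.2
```

Request:
{"api": "nudge_tcp", "payload": {"motion": [{"aperture":0, "d":[0.016, 0, 0]}, {"aperture":0, "d":[0.016, 0, 0]}, {"aperture":0}]}}

```text
clock: 17.9
tcp_pos: [0.5159, -0.3474, 0.031]
tcp_rot: [[0.965, 0.261, 0.0], [0.261, -0.965, -0.001], [0.0, 0.001, -1.0]]
contact_force: [-0.9, -0.8, 5.5]
width: 0.686
grasp_force: 54.2
```

Request:
{"api": "nudge_tcp", "payload": {"motion": [{"aperture":0, "d":[0.016, 0, 0]}, {"aperture":0, "d":[0.016, 0, 0]}, {"aperture":0}]}}

```text
clock: 18.27
tcp_pos: [0.5179, -0.3469, 0.0312]
tcp_rot: [[0.965, 0.261, 0.0], [0.261, -0.965, -0.001], [0.0, 0.001, -1.0]]
contact_force: [-1.3, -0.7, 6.4]
width: 0.683
grasp_force: 54.3
```

Converted, 0.001 m is 0.016.

Request:
{"api": "nudge_tcp", "payload": {"motion": [{"aperture":0, "d":[0.016, 0, 0]}, {"aperture":0, "d":[0.016, 0, 0]}, {"aperture":0}]}}

```text
clock: 18.65
tcp_pos: [0.5184, -0.3468, 0.0311]
tcp_rot: [[0.965, 0.261, -0.002], [0.261, -0.965, -0.001], [-0.002, 0.0, -1.0]]
contact_force: [-6.2, -1.4, 7.7]
width: 0.682
grasp_force: 54.4
```

Request:
{"api": "nudge_tcp", "payload": {"motion": [{"aperture":0, "d":[0.016, 0, 0]}, {"aperture":0, "d":[0.016, 0, 0]}, {"aperture":0}]}}

```text
clock: 19.02
tcp_pos: [0.5185, -0.3467, 0.031]
tcp_rot: [[0.966, 0.26, -0.006], [0.26, -0.966, -0.001], [-0.006, -0.001, -1.0]]
contact_force: [-12.4, -1.5, 11.3]
width: 0.684
grasp_force: 54.6
```

It is against the stop: 12 N and no further travel. I'll ease the preload and let go.

Converted, -0.002 m is -0.032, -0.0008 m is -0.0128.

Request:
{"api": "nudge_tcp", "payload": {"motion": [{"aperture":0, "d":[-0.032, 0, -0.0128]}, {"aperture":0, "d":[-0.008, 0, -0.0096]}, {"aperture":0}]}}

```text
clock: 19.4
tcp_pos: [0.5183, -0.3465, 0.0315]
tcp_rot: [[0.965, 0.261, -0.002], [0.261, -0.965, -0.0], [-0.002, -0.0, -1.0]]
contact_force: [-3.9, -2.2, 3.1]
width: 0.68
grasp_force: 54.0
```

Request:
{"api": "nudge_tcp", "payload": {"motion": [{"aperture":0.75}, {"aperture":0.85}, {"aperture":0.92}, {"aperture":1}, {"aperture":1}, {"aperture":1}]}}

```text
clock: 20.15
tcp_pos: [0.5192, -0.3463, 0.032]
tcp_rot: [[0.965, 0.261, 0.0], [0.261, -0.965, -0.0], [0.0, 0.0, -1.0]]
contact_force: [0.8, 0.6, -0.1]
width: 1.003
grasp_force: 0.0
```

Converted, -0.06 m is -0.96, -0.05 m is -0.8.

Request:
{"api": "nudge_tcp", "payload": {"motion": [{"aperture":1, "d":[0, 0, -0.16]}, {"aperture":1, "d":[0, 0, -0.48]}, {"aperture":1, "d":[0, 0, -0.8]}, {"aperture":1, "d":[0, 0, -0.96]}, {"aperture":1, "d":[-0.96, 0, -0.16]}, {"aperture":1, "d":[-0.96, 0, 0]}, {"aperture":1}]}}

```text
clock: 21.02
tcp_pos: [0.4004, -0.3789, 0.1936]
tcp_rot: [[0.966, 0.257, 0.001], [0.257, -0.966, -0.002], [0.0, 0.002, -1.0]]
contact_force: [0.7, -0.1, 0.7]
width: 1.005
grasp_force: 0.0
```

Run:
```python
from h import *
for n in("side","top"): cv2.imwrite(f"pics/{n}5.png",imaging.get_image(n))
a=cv2.imread("pics/top5.png")[190:300,370:470];b=cv2.imread("pics/side5.png")[240:370,270:400]
f=lambda i,k:cv2.resize(i,None,fx=k,fy=k,interpolation=cv2.INTER_CUBIC)
c=np.zeros((520,800,3),np.uint8);c[:330,:300]=f(a,3);c[:390,310:700]=f(b,3);cv2.imwrite("pics/c5.png",c)
```

```text
(no output)
```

View pics/c5.png

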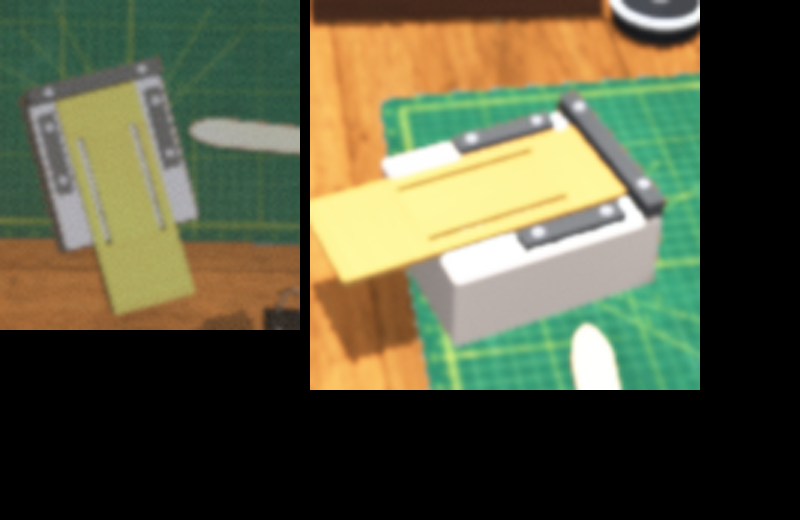

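The template lies flat between the cheeks, its far end against the stop, at top-crop (55,97)–(135,77) and side-crop (570,120)–(625,190). The gripper is clear of it, so I'll hand in.

```bash
python3 -c "
from workcell import manip, imaging, status
print(manip.hand_in())"
```

```text
the job is handed in; nothing more can be done
None
```

I slid the brass template out of the shoe and along the tray, gripped it by its overhanging end, and laid it flat between the block's cheeks against the end stop. I then let go and handed the job in at about 21 s, with no contact force above about 20 N.

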